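# Clip the sensor platform onto its mast

## Task

First push the sensor platform fully down its mast so that the groove near the mast's top is bare. Then draw the larger of the two spring clips out of the clip rack, lay it flat on the dark mat and let go, so that you can take it again by its tab and press it sideways into the groove until it snaps fully home round the mast. Leave the small clip in the rack and the other things on the bench where they are.

Things in the scene. Friction and masses are not known exactly. Their poses are not given: they have to be found in the camera images.
- stand: Fixed sensor stand: plywood base 150 x 150 x 18 mm, wooden column 44 mm wide up to 45 mm, then an upright aluminium mast: a neck 18 mm in diameter up to 93 mm above the bench under a cap 26 mm in diameter from 93 to 108 mm (the top). Origin: centre of the base's underside, z up the mast axis. Its +y side is the open one to bring the clip from: on its -y side the platform carries a fan.
- groove (a point): Centre of the groove's floor on the mast axis, 81 mm above the bench. The groove is the bare 18 mm neck from here up 12 mm to the cap's underside; its floor is the top of the platform's hub once the platform is fully down. A raised platform's hub covers the groove. z up.
- platform (a joint): Height of the sensor platform above its lowest position, in m: 0 = fully down on its stop, 0.027 = highest. It starts 16 to 26 mm up, keeps its height by friction and needs about 4 to 6 N downward to slide. It does not tilt.
- press (a point): A free spot on the platform's top face, 55 mm from the mast axis on the stand's +y side; 51 mm above the bench when down. Platform: brown board 150 x 150 x 6 mm with a grey hub 40 mm wide, 30 mm tall round the mast, a black fan 52 x 22 x 44 mm at its -y edge and a sensor 20 mm high at the middle of its +x and -x edges. Axes as the stand's.
- clip: The larger spring clip, bare steel, about 35 g: a C-shaped ring 7 mm thick, outer diameter 34 mm, bore 18.4 mm; its mouth faces its own +x, its tab -x. Flared lips reach 17 mm ahead of the centre, 25 mm apart at their ends, narrowing to 13 mm; the sprung jaws open to pass the 18 mm neck at about 8 to 10 N of push. Origin: ring centre, on its underside; z is the ring's axis.
- clip_eye (a point): Centre of the larger clip's ring on its underside (same as its origin).
- clip_tab (a point): Middle of the larger clip's tab, the place to hold it when pressing: 40 mm behind the ring centre, 7 mm above the underside. Squeezed across its jaws the clip cannot open. The tab is straight, 12 mm wide, 14 mm tall, from 13 to 55 mm behind the ring centre.
- small_clip: The smaller clip, same steel and shape: ring outer diameter 23 mm, bore 11 mm, tab 9 mm wide, reaching 54 mm behind its centre. Too small for the mast; stays in the rack. Origin: ring centre on its underside; mouth +x.
- rack: Plywood rack (fixed) 190 mm wide, x -5 to 41 mm, 44 mm high; origin at bench level, front -x. Two bays at y = +48 and -48 mm; either clip may be in either. A roof covers the tabs; the rings lie in front of it, centre about x = -30 mm, mouth to -x, each on a tongue 16 mm wide, 20 mm high, so fingers fit beside the ring. Draw a clip 60 mm straight out along -x, then lift.
- mat: Fixed dark rubber mat 160 x 140 x 2 mm (x by y), flat on the bench. Origin: centre of its underside; its top is 2 mm above the bench.
- jar: Small glass jar, 48 mm in diameter, 60 mm high; bystander. Origin: centre of its underside.
- spare_fan: Loose black fan 52 x 22 x 44 mm; bystander. Origin: centre of its underside.
- driver: Screwdriver lying on the bench; bystander.
- mug: White ceramic cup, 72 mm in diameter, 85 mm high; bystander. Origin: centre of its underside.
- sensor_block: Blue sensor on a wooden block, 30 x 50 x 38 mm; bystander. Origin: centre of its underside.
- spool: Metal spool 54 mm in diameter, 36 mm high; bystander. Origin: centre of its underside.
Things that resemble listed ones, but are neither listed nor needed, are in the scene too. What is shaped like the clip but blue or yellow is not meant.

How it is judged:
By the outcome, as a careful person would: the job done as asked, in the order asked, and still so for the second after the job is handed in, with the robot touching nothing.
It also fails if it takes over 67 s, if anything falls off the work surface, if the arm or the gripper's body presses on something with over 40 N, if the wrist force passes 120 N, or if a joint passes its speed limit or range.

## Robot

A 6-joint arm with a two-finger parallel gripper is mounted at the origin on the work surface. World frame = base frame: x ahead of the robot, y to its left, z up, the work surface at z = 0. Lengths are in mm, angles in rad, forces in N, time in s.
With the tool pointing down it reaches from about 250 to 775 mm from the base axis. Payload 8.9 kg.
Tool frame: the origin (TCP) lies at the very end of the fingers, on their centre line; the grasp point (between the pads) lies 19 mm behind it; y points along the fingers, x is the direction in which the jaws open and shut, and the axes are right-handed (so a half turn about y gives the same grasp; the last joint's range is limited). The gripper opens to 85 mm and grips with 20 to 120 N. Pads are 22 mm wide; open, the fingers measure 114 mm over their backs; the gripper's body (76 mm by 85 mm) begins 54 mm behind the grasp point. The pads swing forward as they close: fully open they stand 13 mm farther back than shut.
Start: joints at [1.005, 0.291, -0.153, 1.127, 0, 1.431], TCP at [217.323, 477.906, 231.305] pointing down, gripper open.
Joint ranges: [-2.52, 2.52], [-0.91, 1.74], [-1.3, 1.37], [-1.96, 2.02], [-1.52, 1.47], [-3.14, 3.14]. Speed limits (rad/s): [2.22, 2.22, 2.79, 3.14, 3.14, 3.14].

## Interface

Orientations are given as a unit quaternion [x, y, z, w].
In Python, from rig import sensors, viewer, workorder, nets gives the robot as it stands.
- The arm moves only by the tool play_rows, never from a script. Its argument "deltas" is a list of rows, each a list of 5 numbers: the finger opening in mm, from 0 to 85.4, then the shift along the tool's x, y, z in units of 40 mm (1.0 is 40 mm), then the turn about the tool's y in units of 5 degrees (1.0 is 5 degrees). In form: [[hand, tx, ty, tz, twist], ...]. A call has 1 to 5 rows; each row shifts and turns the commanded pose from where the row before left it, along the tool's axes as they then stand; what a row does not reach is not made up. A row lasts 1/10 s, in which the tool goes at most 50 mm and 8.59 degrees, less where a joint would pass 70% of its speed; a pose out of reach is approached as far as the arm can. A call is refused whole if a number of a shift passes 1 or a number of a turn 1, either way. A call with a gripper value outside its range is refused whole. The fingers move at their own pace and stop on an object; the grip force is fixed at half the most. Time passes only in rows, so rows that do not move let the fingers close. It gives the time, the measured TCP pose, the force and the opening at its end, in the units of the state.
- sensors.get_obs(): the state, without advancing time (a new reading comes with each control period).
- viewer.capture(name): name is "side" or "top"; returns a dict with "frame" (420x560x3 uint8, red, green, blue), "vfov" (degrees; the focal length in pixels is half the picture's height over the tangent of half this angle, whatever the lens; pixels are square), "cx", "cy" (the principal point, pixels), "R" (3x3) and "t" (3): a world point X has camera coordinates R X + t. Camera axes: x right, y down, z forward; pixel columns grow to the right and rows downward; lengths in mm; the calibration is good to about 2 mm. A picture is of the moment at which its call begins. There is no depth.
- workorder.close_job(): hands the job in, once; it reports no verdict.
Trained networks look in a picture, given as the dict that the camera call returned (one of the last four; its "shot" number tells which), for a name from the list of things; names that differ only in an ending like _2 or _b are one class to them, and where a whole thing is asked for, a point or a joint stands for the part that bears it (a point fixed in the world has none). Each returns a list of dicts, best first, with "confidence" (0 to 1); they miss things now and then, are a little off and sometimes report something else, mostly with a low value. They report only what shows in the picture. A call takes as long as a camera call. They do not tell look-alikes from the thing itself.
- nets.regions_of(picture, name): "mask" (420x560 bool, what is visible of it) and "bbox" ([left, top, right, bottom] in pixels, round what is visible of it).
The state is a dict: "t": time; "joint_pos": joint angles; "joint_velocities": joint speeds; "effort": joint torques, N m; "tool_pos": TCP position; "tcp_rot": TCP orientation; "force": force on the tool from outside, world axes, zero at the start; "torque": the same for the moment, N m; "finger_gap": finger opening in mm.
Only numpy, scipy, OpenCV 4.12 (cv2) and the standard library are available. Lean on these libraries where they do the work, as an engineer would, in place of code of your own. Each camera call takes 0.05 s, during which the arm holds its last target. There are 200 camera calls.

## Working session

There is one attempt and no reset: what is moved stays moved. The work goes in short steps, Python scripts to look and compute and a tool call to move; the robot and the scene stay as the last step left them, time stands still between calls to the robot, and variables do not carry over. Pictures are saved under pics/ and viewed, about 8 in all and at most 12, crops included, and the job is handed in when it is done.

Besides the shell and the picture viewer there is one more tool, called after "Call:" as name([rows], argument=value, ...), one row to a line, values as JSON. play_rows: Moves the arm, as the interface text tells. Its arguments: {"type":"object","properties":{"deltas":{"type":"array","items":{"type":"array","items":{"type":"number"}}}},"required":["deltas"]}

```bash
mkdir -p pics; ls; cat > h.py <<'E'
import numpy as np, cv2
from rig import sensors, viewer, workorder, nets
def cap(n):
    return viewer.capture(n)
def save(p,name,crop=None,scale=1):
    f=cv2.cvtColor(p["frame"],cv2.COLOR_RGB2BGR)
    if crop: l,t,r,b=crop; f=f[t:b,l:r]
    if scale!=1: f=cv2.resize(f,None,fx=scale,fy=scale,interpolation=cv2.INTER_CUBIC)
    cv2.imwrite("pics/"+name,f)
def foc(p): return 210/np.tan(np.radians(p["vfov"])/2)
def proj(p,X):
    c=np.atleast_2d(X)@np.array(p["R"]).T+p["t"]; f=foc(p)
    return np.c_[p["cx"]+f*c[:,0]/c[:,2],p["cy"]+f*c[:,1]/c[:,2]]
def unproj(p,uv,z):
    R=np.array(p["R"]);f=foc(p);uv=np.atleast_2d(uv)
    d=np.c_[(uv[:,0]-p["cx"])/f,(uv[:,1]-p["cy"])/f,np.ones(len(uv))]@R
    C=-R.T@np.array(p["t"])
    return C+d*((z-C[2])/d[:,2])[:,None]
E
python3 - <<'E'
from h import *
for n in("top","side"):
    p=cap(n); save(p,n+"0.png",None,1.4 if n=="top" else 1.4)
    print(n,p["vfov"],p["cx"],p["cy"],np.round(p["R"],3).tolist(),np.round(p["t"],1), np.round(-np.array(p["R"]).T@p["t"]))
    for k in("stand","platform","clip","rack","mat"):
        for d in nets.regions_of(p,k)[:4]: print(k,round(d["confidence"],2),d["bbox"])
print(sensors.get_obs())
E
```

```text
pics
top 53.13694134949936 285.2569081350952 216.21950745309198 [[-0.001, -1.0, -0.027], [-0.982, 0.006, -0.188], [0.188, 0.026, -0.982]] [ 45.7 573.  986.2] [ 377.   17. 1077.]
stand 0.75 [351.3, 191.8, 424.1, 271.8]
stand 0.16 [183.0, 223.5, 200.1, 237.6]
platform 0.96 [350.7, 193.8, 423.5, 269.1]
platform 0.42 [351.2, 194.1, 424.0, 270.4]
clip 0.66 [177.6, 279.8, 201.6, 306.8]
clip 0.52 [214.0, 192.5, 238.5, 220.8]
clip 0.46 [148.3, 179.3, 175.7, 193.5]
rack 0.61 [137.4, 220.6, 215.7, 262.2]
mat 0.71 [236.1, 228.0, 296.8, 296.2]
side 45.98010304624035 280.08284850617156 218.35863666203392 [[-0.93, -0.365, 0.025], [-0.216, 0.492, -0.843], [0.296, -0.79, -0.537]] [ 551.6  177.  1151.4] [ 211. 1024.  754.]
stand 0.8 [292.1, 161.5, 362.0, 224.3]
platform 0.97 [287.9, 160.8, 356.8, 201.0]
clip 0.7 [225.3, 265.5, 253.9, 282.1]
clip 0.61 [165.8, 309.7, 196.0, 333.0]
clip 0.58 [304.9, 324.4, 337.6, 333.5]
clip 0.43 [244.2, 294.4, 259.4, 308.6]
rack 0.86 [230.0, 282.1, 288.0, 360.9]
mat 0.68 [272.6, 244.8, 353.3, 291.5]
{'t': 0.6, 'joint_pos': array([ 1.00469724e+00,  2.90687028e-01, -1.53389071e-01,  1.12671313e+00,
        3.12845512e-05,  1.43148977e+00]), 'joint_velocities': array([ 0.00078514,  0.0014437 , -0.00044428, -0.00122897,  0.0004943 ,
        0.00105487]), 'effort': array([-5.63484900e-05, -5.36793745e+01,  3.31541777e+01,  1.89918494e-03,
       -2.22237418e-04,  1.17640911e-05]), 'tool_pos': array([217.31644307, 477.9120184 , 231.31593505]), 'tcp_rot': array([-0.59453772, -0.38276612,  0.38277083,  0.59455991]), 'force': array([-0.16564763, -0.21691284,  1.02225272]), 'torque': array([-0.00345317, -0.00965734, -0.04846762]), 'finger_gap': 85.39696972464226}
```

View pics/top0.png

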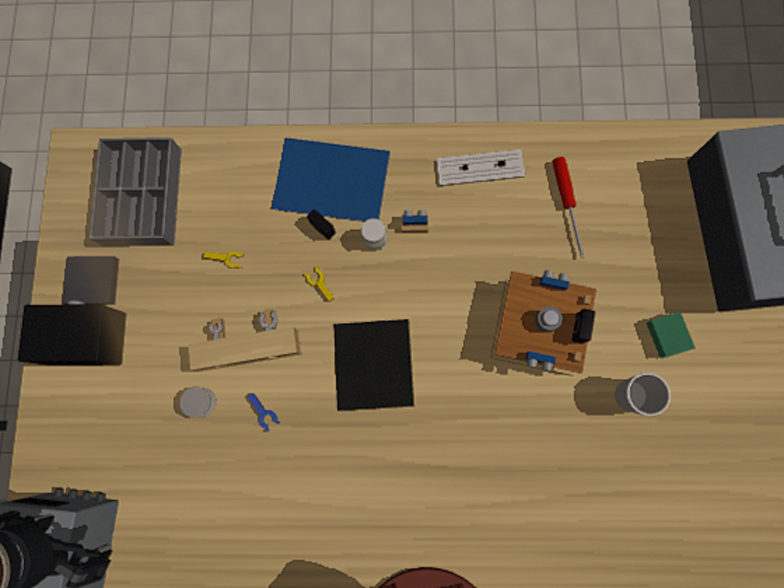

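View pics/side0.png

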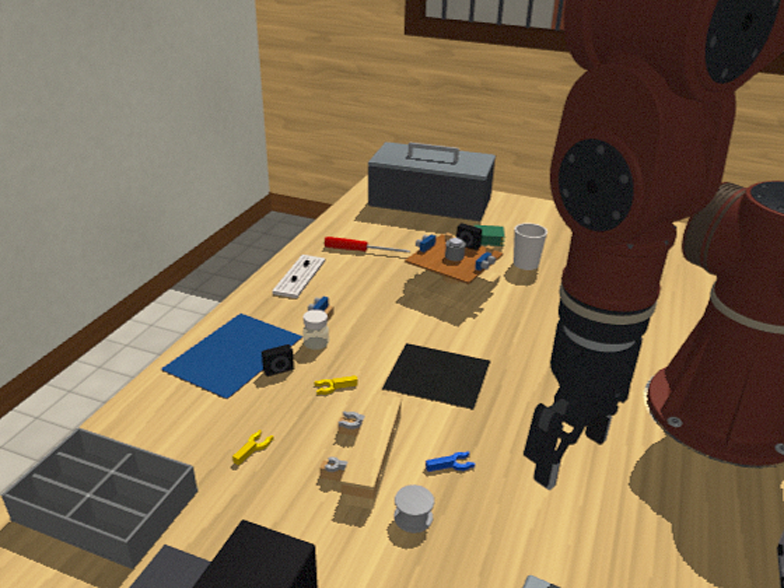

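```bash
python3 - <<'E'
from h import *
t=cap("top"); s=cap("side")
def crop(p,l,tp,w,h,k):
    f=cv2.cvtColor(p["frame"],cv2.COLOR_RGB2BGR)[tp:tp+h,l:l+w]
    f=cv2.resize(f,None,fx=k,fy=k,interpolation=cv2.INTER_CUBIC)
    for i in range(0,w,10): cv2.putText(f,str(l+i),(i*k,8),0,.3,(0,0,255),1); cv2.line(f,(i*k,10),(i*k,14),(0,0,255),1)
    for i in range(0,h,10): cv2.putText(f,str(tp+i),(0,i*k+4),0,.3,(0,255,0),1); cv2.line(f,(20,i*k),(26,i*k),(0,255,0),1)
    return f
a=np.vstack([np.hstack([crop(t,125,215,100,65,4),crop(t,340,185,100,65,4)]),np.hstack([crop(s,220,285,80,80,4),np.zeros((320,80,3),np.uint8),crop(s,285,155,80,80,4),np.zeros((320,80,3),np.uint8)])])
print(a.shape); cv2.imwrite("pics/c1.png",a)
# mat
for n,p in(("top",t),("side",s)):
    for k in("mat","clip","small_clip","groove","rack","platform"):
      for d in nets.regions_of(p,k)[:5]:
        r=cv2.minAreaRect(np.argwhere(d["mask"])[:,::-1].astype(np.float32)); 
        print(n,k,round(d["confidence"],2),np.round(d["bbox"]),np.round(unproj(p,cv2.boxPoints(r),2 if k=="mat" else 25)[:,:2]).tolist() if k in("mat","clip") else "")
E
```

```text
(580, 800, 3)
top mat 0.6 [238. 227. 298. 296.] [[545.0, 171.0], [553.0, 28.0], [391.0, 19.0], [383.0, 158.0]]
top clip 0.75 [353. 194. 425. 268.] [[478.0, -113.0], [655.0, -158.0], [615.0, -326.0], [440.0, -277.0]]
top clip 0.72 [177. 282. 200. 312.] [[397.0, 328.0], [420.0, 306.0], [372.0, 256.0], [350.0, 277.0]]
top clip 0.62 [215. 192. 240. 219.] [[631.0, 221.0], [650.0, 196.0], [594.0, 156.0], [576.0, 181.0]]
top clip 0.47 [148. 178. 173. 192.] [[668.0, 409.0], [696.0, 401.0], [674.0, 340.0], [646.0, 348.0]]
top small_clip 0.47 [148. 231. 160. 243.] 
top groove 0.66 [353. 194. 428. 270.] 
top rack 0.89 [136. 224. 215. 264.] 
top platform 0.58 [353. 193. 423. 268.] 
side mat 0.89 [272. 245. 350. 292.] [[543.0, 170.0], [580.0, 24.0], [399.0, 18.0], [380.0, 159.0]]
side mat 0.32 [289. 162. 354. 203.] [[662.0, -261.0], [719.0, -544.0], [493.0, -480.0], [468.0, -221.0]]
side clip 0.73 [223. 266. 256. 280.] [[649.0, 219.0], [587.0, 180.0], [569.0, 216.0], [629.0, 253.0]]
side clip 0.58 [304. 327. 335. 335.] [[420.0, 309.0], [356.0, 278.0], [346.0, 311.0], [408.0, 341.0]]
side clip 0.57 [242. 292. 257. 309.] [[564.0, 303.0], [571.0, 264.0], [536.0, 269.0], [530.0, 307.0]]
side clip 0.49 [165. 309. 194. 332.] [[678.0, 424.0], [671.0, 352.0], [639.0, 368.0], [648.0, 438.0]]
side groove 0.96 [292. 161. 358. 222.] 
side groove 0.23 [190. 244. 213. 269.] 
side rack 0.63 [228. 281. 287. 365.] 
side platform 0.7 [287. 160. 359. 201.]
```

View pics/c1.png

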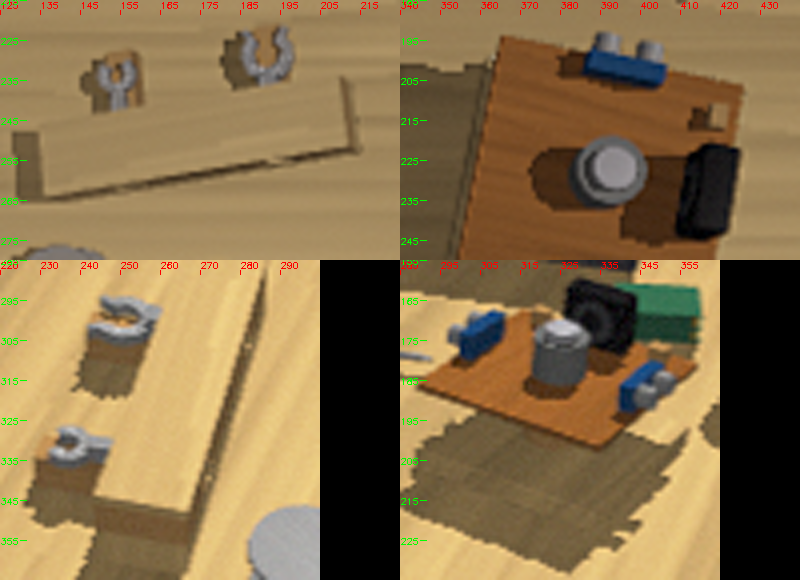

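```bash
cat > fit.py <<'E'
from h import *
from scipy.optimize import least_squares
t=cap("top"); s=cap("side")
def rz(a): return np.array([[np.cos(a),-np.sin(a)],[np.sin(a),np.cos(a)]])
def fit(obs,x0,model):
    f=lambda q: np.concatenate([(proj(p,model(q,L))[0]-uv) for p,L,uv in obs])
    r=least_squares(f,x0); return r.x,np.round(r.fun,1)
T,S=t,s
def m(q,L):
    X=np.array(L,float); X[:2]=rz(q[2])@X[:2]+q[:2]
    if X[2]<100: X[2]+=q[3]
    return X
obs=[(T,(0,0,108),(393.25,227)),(S,(0,0,108),(325.75,172)),(T,(75,75,51),(365,194.25)),(T,(75,-75,51),(425.75,206.25)),
 (S,(75,75,51),(291.25,184.5)),(S,(-75,75,51),(335.75,201.5)),(S,(-75,-75,51),(359.25,181.25))]
q,r=fit(obs,[550,-200,-.2,20],m); print("stand",q.round(2),r); st=q
def m2(q,L):
    X=np.array(L,float); X[:2]=rz(q[2])@X[:2]+q[:2]; return X
obs=[(T,(41,-95,44),(135.5,265)),(T,(41,95,44),(212.5,252.5)),(T,(-5,95,44),(210.5,234.5)),(S,(-5,-95,44),(243.5,343.5)),(S,(41,-95,44),(267.5,348))]
q,r=fit(obs,[470,300,3.0],m2); print("rack",q.round(3),r)
c=rz(q[2])@[-30,48]+q[:2]; print("clip exp",c, proj(T,[*c,24]),proj(S,[*c,24]))
print("clip top",unproj(T,(191.5,229.5),24),"side",unproj(S,(251,300),24))
E
python3 fit.py
```

```text
stand [ 5.3544e+02 -2.0887e+02 -2.2000e-01  2.1330e+01] [ 0.1  0.3  0.6  0.  -0.1 -0.5  0.2  0.  -1.6  1.1  0.1 -0.1  1.  -0.8]
rack [511.228 325.751   3.287] [ 0.5 -1.  -0.6  0.2 -0.6 -0.   0.7 -0.2  0.1 -0.1]
clip exp [547.85026872 282.59139563] [[192.18497885 228.77517377]] [[252.14418775 299.94838992]]
clip top [[545.98373498 284.27513318  24.        ]] side [[550.07068084 283.71590943  24.        ]]
```

```bash
cat > go.py <<'E'
import sys; from h import *
from scipy.spatial.transform import Rotation as Ro
def state():
    o=sensors.get_obs(); return o, Ro.from_quat(o["tcp_rot"]).as_matrix()
def plan(x,y,z,yaw=None):
    o,R=state(); d=R.T@(np.array([x,y,z])-o["tool_pos"])
    a=np.arctan2(R[1,0],R[0,0]); 
    print("t",round(o["t"],2),"pos",o["tool_pos"].round(1),"yaw",round(a,3),"Ry",R[:,1].round(3),"gap",round(o["finger_gap"],1),"F",o["force"].round(1),"j6",o["joint_pos"][5].round(2))
    print(" tool delta units",(d/40).round(3))
    if yaw is not None:
        e=(yaw-a+np.pi/2)%np.pi-np.pi/2; print(" yaw err",e," twist units (tool y down => -)",np.degrees(-e)/5)
        # shift if turn done first
        c,s_=np.cos(a+e),np.sin(a+e); R2=np.c_[[c,s_,0],[0,0,-1],np.cross([c,s_,0],[0,0,-1])]
        print(" delta after turn",(R2.T@(np.array([x,y,z])-o["tool_pos"])/40).round(3))
if __name__=="__main__": plan(*map(float,sys.argv[1:]))
E
python3 go.py 547.4 -155.2 120 -0.22
```

```text
t 1.4 pos [217.3 477.9 231.3] yaw 1.144 Ry [-0. -0. -1.] gap 85.3 F [0.2 0.1 0.3] j6 1.43
 tool delta units [-10.991   2.783 -14.064]
 yaw err -1.3639881140333407  twist units (tool y down => -) 15.630152448023855
 delta after turn [ 11.507   2.782 -13.645]
```

Call:
play_rows([
  [0, -0.68, 0, -0.88, 0],
  [0, -0.68, 0, -0.88, 0],
  [0, -0.68, 0, -0.88, 0],
  [0, -0.68, 0, -0.88, 0],
  [0, -0.68, 0, -0.88, 0],
])

```text
t: 1.9
tool_pos: [321.7, 279.7, 231.4]
tcp_rot: [0.594, 0.383, -0.383, -0.594]
force: [0.8, 0.8, -1.0]
finger_gap: 12.4
```

Call:
play_rows([
  [0, -0.68, 0, -0.88, 0],
  [0, -0.68, 0, -0.88, 0],
  [0, -0.68, 0, -0.88, 0],
  [0, -0.68, 0, -0.88, 0],
  [0, -0.68, 0, -0.88, 0],
])

```text
t: 2.4
tool_pos: [425.8, 82.8, 231.5]
tcp_rot: [0.595, 0.383, -0.383, -0.594]
force: [0.9, 0.5, 0.4]
finger_gap: -0.1
```

Call:
play_rows([
  [0, -0.68, 0, -0.88, 0],
  [0, -0.68, 0, -0.88, 0],
  [0, -0.68, 0, -0.88, 0],
  [0, 0, 0, 0, 0],
  [0, 0, 0, 0, 0],
])

```text
t: 2.9
tool_pos: [487.5, -34.2, 231.0]
tcp_rot: [-0.595, -0.382, 0.382, 0.595]
force: [-1.3, -0.1, 0.3]
finger_gap: -0.3
```

```bash
python3 go.py 547.4 -155.2 110
```

```text
t 2.9 pos [487.5 -34.2 231. ] yaw 1.142 Ry [-0.001  0.    -1.   ] gap -0.3 F [-1.3 -0.1  0.3] j6 0.21
 tool delta units [-2.128  3.023 -2.622]
```

Call:
play_rows([
  [0, -0.71, 0, -0.87, 0],
  [0, -0.71, 0, -0.87, 0],
  [0, -0.71, 0, -0.88, 0],
  [0, 0, 0.8, 0, 0],
  [0, 0, 0.8, 0, 0],
])

```text
t: 3.4
tool_pos: [548.5, -154.5, 167.1]
tcp_rot: [0.595, 0.383, -0.382, -0.594]
force: [-0.6, -0.0, -0.3]
finger_gap: 0.3
```

Call:
play_rows([
  [0, 0, 0.8, 0, 0],
  [0, 0, 0.8, 0, 0],
  [0, 0, 0.4, 0, 0],
  [0, 0, 0, 0, 0],
  [0, 0, 0, 0, 0],
])

```text
t: 3.9
tool_pos: [547.7, -153.4, 87.9]
tcp_rot: [-0.594, -0.383, 0.383, 0.594]
force: [-0.1, -0.1, 0.1]
finger_gap: -0.1
```

```bash
python3 go.py 547.4 -155.2 60
```

```text
t 3.9 pos [ 547.7 -153.4   87.9] yaw 1.145 Ry [ 0.  0. -1.] gap -0.1 F [-0.1 -0.1  0.1] j6 0.02
 tool delta units [-0.043  0.698 -0.011]
```

Now push down slowly in 4 mm steps.

Call:
play_rows([
  [0, 0, 0.1, 0, 0],
  [0, 0, 0.1, 0, 0],
  [0, 0, 0.1, 0, 0],
  [0, 0, 0.1, 0, 0],
  [0, 0, 0.1, 0, 0],
])

```text
t: 4.4
tool_pos: [547.8, -154.4, 67.3]
tcp_rot: [0.595, 0.383, -0.383, -0.594]
force: [-1.2, 0.5, 4.1]
finger_gap: -0.1
```

Call:
play_rows([
  [0, 0, 0.1, 0, 0],
  [0, 0, 0.1, 0, 0],
  [0, 0, 0.1, 0, 0],
  [0, 0, 0, 0, 0],
  [0, 0, 0, 0, 0],
])

```text
t: 4.9
tool_pos: [547.3, -154.3, 55.0]
tcp_rot: [-0.594, -0.383, 0.383, 0.595]
force: [0.5, 0.3, -0.4]
finger_gap: 0.1
```

Call:
play_rows([
  [0, 0, 0.05, 0, 0],
  [0, 0, 0.03, 0, 0],
  [0, 0, 0.03, 0, 0],
  [0, 0, 0, 0, 0],
])

```text
t: 5.3
tool_pos: [547.6, -154.3, 51.1]
tcp_rot: [0.595, 0.383, -0.383, -0.595]
force: [-1.7, 1.0, 4.1]
finger_gap: -0.1
```

Call:
play_rows([
  [0, 0, 0.02, 0, 0],
  [0, 0, 0, 0, 0],
])

```text
t: 5.5
tool_pos: [547.6, -154.4, 51.0]
tcp_rot: [0.595, 0.383, -0.383, -0.594]
force: [-4.8, 1.3, 13.5]
finger_gap: -0.3
```

Call:
play_rows([
  [0, 0, 0.02, 0, 0],
  [0, 0, 0, 0, 0],
])

```text
t: 5.7
tool_pos: [547.6, -154.4, 50.9]
tcp_rot: [0.595, 0.383, -0.383, -0.594]
force: [-7.3, 2.6, 22.4]
finger_gap: -0.6
```

Call:
play_rows([
  [0, 0, -0.8, 0, 0],
  [0, 0, -1, 0, 0],
  [0, 0, -1, 0, 0],
  [60, 0, -0.4, 0, -0.8],
  [60, 0, 0, 0, -0.8],
])

```text
t: 6.2
tool_pos: [549.4, -155.0, 180.3]
tcp_rot: [0.567, 0.425, -0.423, -0.564]
force: [0.2, 0.2, -0.9]
finger_gap: 28.2
```

Call:
play_rows([
  [60, 0, 0, 0, -1],
  [60, 0, 0, 0, -1],
  [60, 0, 0, 0, -1],
  [60, 0, 0, 0, -1],
  [60, 0, 0, 0, -0.95],
])

```text
t: 6.7
tool_pos: [547.6, -154.3, 177.0]
tcp_rot: [-0.461, -0.536, 0.536, 0.462]
force: [-0.4, 0.3, -0.1]
finger_gap: 59.7
```

```bash
python3 go.py 548 283 100 1.716; python3 fit.py
```

```text
t 6.7 pos [ 547.6 -154.3  177. ] yaw 1.719 Ry [-0.  0. -1.] gap 59.7 F [-0.4  0.3 -0.1] j6 -0.55
 tool delta units [10.811  1.927 -1.627]
 yaw err -0.0031554950119936365  twist units (tool y down => -) 0.03615930929236369
 delta after turn [10.816  1.925 -1.593]
stand [ 5.3544e+02 -2.0887e+02 -2.2000e-01  2.1330e+01] [ 0.1  0.3  0.6  0.  -0.1 -0.5  0.2  0.  -1.6  1.1  0.1 -0.1  1.  -0.8]
rack [511.228 325.751   3.287] [ 0.5 -1.  -0.6  0.2 -0.6 -0.   0.7 -0.2  0.1 -0.1]
clip exp [547.85026872 282.59139563] [[192.18497885 228.77517377]] [[252.14418775 299.94838992]]
clip top [[545.98373498 284.27513318  24.        ]] side [[550.07068084 283.71590943  24.        ]]
```

Call:
play_rows([
  [60, 0.98, 0, -0.145, 0],
  [60, 0.98, 0, -0.145, 0],
  [60, 0.98, 0, -0.145, 0],
  [60, 0.98, 0, -0.145, 0],
  [60, 0.98, 0, -0.145, 0],
])

```text
t: 7.3
tool_pos: [547.9, 45.3, 177.2]
tcp_rot: [0.463, 0.534, -0.534, -0.463]
force: [1.3, 0.3, 0.5]
finger_gap: 59.9
```

Call:
play_rows([
  [60, 0.98, 0, -0.145, 0],
  [60, 0.98, 0, -0.145, 0],
  [60, 0.98, 0, -0.145, 0],
  [60, 0.98, 0, -0.145, 0],
  [60, 0.98, 0, -0.145, 0],
])

```text
t: 7.8
tool_pos: [548.2, 243.6, 177.2]
tcp_rot: [0.463, 0.534, -0.534, -0.463]
force: [1.1, -0.5, -0.1]
finger_gap: 60.1
```

Call:
play_rows([
  [60, 0.98, 0.5, -0.145, 0],
  [60, 0, 0.9, 0, 0],
  [60, 0, 0.9, 0, 0],
  [60, 0, 0, 0, 0],
  [60, 0, 0, 0, 0],
])

```text
t: 8.3
tool_pos: [548.4, 281.4, 85.6]
tcp_rot: [-0.463, -0.534, 0.535, 0.463]
force: [-0.1, -0.4, 0.3]
finger_gap: 60.1
```

```bash
python3 go.py 548 283 18 1.716; python3 - <<'E'
from h import *
t=cap("top"); s=cap("side")
a=np.hstack([cv2.resize(p["frame"][y:y+h,x:x+w,::-1],(390,390),interpolation=cv2.INTER_CUBIC) for p,x,y,w,h in((t,150,195,78,78),(s,212,255,78,78))])
cv2.imwrite("pics/c2.png",a)
E
```

```text
t 8.3 pos [548.4 281.4  85.6] yaw 1.714 Ry [-0.001 -0.    -1.   ] gap 60.1 F [-0.1 -0.4  0.3] j6 0.21
 tool delta units [0.042 1.691 0.002]
 yaw err 0.00198263539054766  twist units (tool y down => -) -0.02271932803833052
 delta after turn [0.041 1.691 0.004]
```

View pics/c2.png

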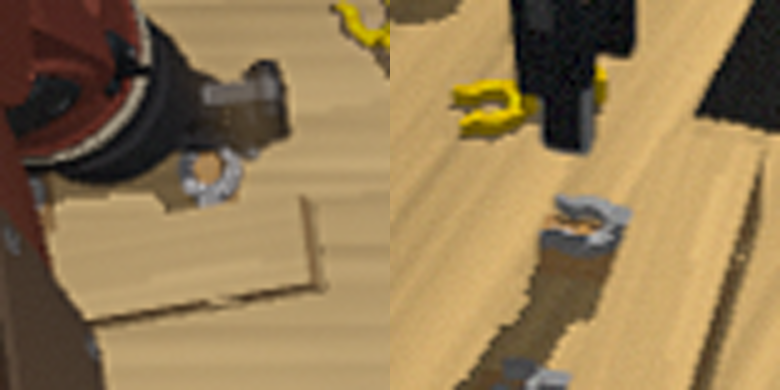

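Call:
play_rows([
  [60, 0.04, 0.6, 0, 0],
  [60, 0, 0.6, 0, 0],
  [60, 0, 0.35, 0, 0],
  [60, 0, 0.14, 0, 0],
  [60, 0, 0, 0, 0],
])

```text
t: 8.9
tool_pos: [548.6, 283.1, 18.1]
tcp_rot: [0.463, 0.535, -0.535, -0.463]
force: [0.5, 0.3, 0.8]
finger_gap: 60.1
```

```bash
python3 go.py 548 283 18 1.716; python3 - <<'E'
from h import *
t=cap("top"); s=cap("side")
a=np.hstack([cv2.resize(p["frame"][y:y+h,x:x+w,::-1],(390,390),interpolation=cv2.INTER_CUBIC) for p,x,y,w,h in((t,160,205,52,52),(s,225,268,52,52))])
cv2.imwrite("pics/c3.png",a)
E
```

```text
t 8.9 pos [548.6 283.1  18.1] yaw 1.715 Ry [ 0.  0. -1.] gap 60.1 F [0.5 0.3 0.8] j6 0.21
 tool delta units [-0.     0.003  0.016]
 yaw err 0.0007951370548158199  twist units (tool y down => -) -0.009111599475081774
 delta after turn [-0.     0.003  0.016]
```

View pics/c3.png

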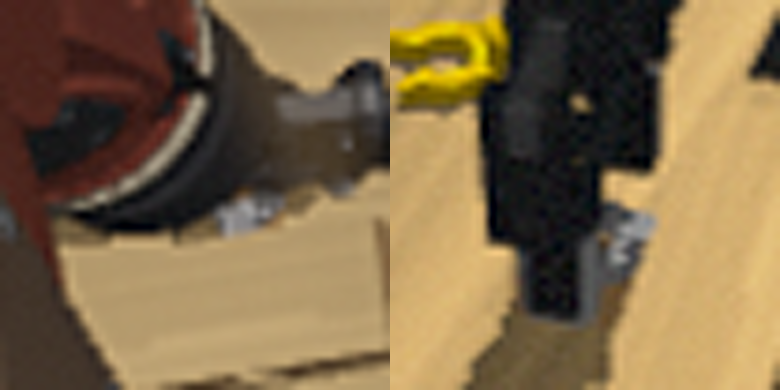

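Call:
play_rows([
  [45, 0, 0, 0, 0],
  [38, 0, 0, 0, 0],
  [28, 0, 0, 0, 0],
  [28, 0, 0, 0, 0],
  [28, 0, 0, 0, 0],
])

```text
t: 9.5
tool_pos: [548.9, 283.4, 18.7]
tcp_rot: [0.463, 0.535, -0.534, -0.462]
force: [-1.4, -0.7, 6.0]
finger_gap: 28.3
```

Call:
play_rows([
  [20, 0, 0, 0, 0],
  [20, 0, 0, 0, 0],
])

```text
t: 9.7
tool_pos: [549.0, 283.5, 18.8]
tcp_rot: [0.463, 0.535, -0.534, -0.462]
force: [-1.2, -0.4, 7.3]
finger_gap: 27.7
```

Call:
play_rows([
  [20, 0, 0, -0.1, 0],
  [20, 0, 0, -0.15, 0],
  [20, 0, 0, -0.15, 0],
  [20, 0, 0, -0.2, 0],
  [20, 0, 0, -0.2, 0],
])

```text
t: 10.2
tool_pos: [579.5, 287.9, 18.4]
tcp_rot: [-0.462, -0.535, 0.535, 0.463]
force: [-3.9, -1.2, 4.3]
finger_gap: 28.1
```

```bash
python3 go.py 548 283 18 1.716; python3 - <<'E'
from h import *
t=cap("top"); s=cap("side")
a=np.hstack([cv2.resize(p["frame"][y:y+h,x:x+w,::-1],(390,390),interpolation=cv2.INTER_CUBIC) for p,x,y,w,h in((t,160,200,60,60),(s,225,258,60,60))])
cv2.imwrite("pics/c4.png",a)
E
```

```text
t 10.2 pos [579.5 287.9  18.4] yaw 1.716 Ry [-0.001  0.    -1.   ] gap 28.1 F [-3.9 -1.2  4.3] j6 0.2
 tool delta units [-0.007  0.011  0.798]
 yaw err 6.682596632390236e-05  twist units (tool y down => -) -0.0007657691664485948
 delta after turn [-0.007  0.011  0.798]
```

View pics/c4.png

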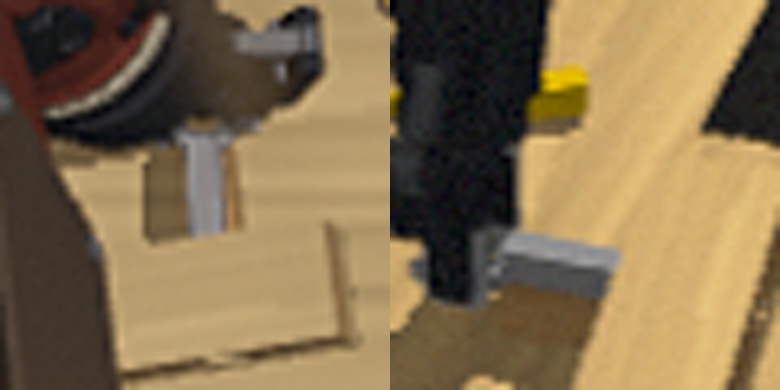

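Call:
play_rows([
  [20, 0, 0, -0.2, 0],
  [20, 0, 0, -0.2, 0],
  [20, 0, 0, -0.2, 0],
  [20, 0, 0, -0.2, 0],
  [20, 0, 0, -0.1, 0],
])

```text
t: 10.8
tool_pos: [616.7, 293.0, 17.5]
tcp_rot: [0.463, 0.535, -0.535, -0.462]
force: [-1.1, -0.7, 0.9]
finger_gap: 27.6
```

Call:
play_rows([
  [20, 0, -0.1, 0, 0],
  [20, 0, -0.3, 0, 0],
  [20, 0, -0.5, 0, 0],
  [20, 0, -0.6, 0, 0],
  [20, 0, -0.5, 0, 0],
])

```text
t: 11.3
tool_pos: [615.7, 293.1, 100.0]
tcp_rot: [0.463, 0.535, -0.535, -0.462]
force: [0.8, -0.2, -0.2]
finger_gap: 27.5
```

```bash
python3 go.py 468 75 60 -0.22; python3 - <<'E'
from h import *
t=cap("top"); s=cap("side")
a=np.hstack([cv2.resize(p["frame"][y:y+h,x:x+w,::-1],(390,390),interpolation=cv2.INTER_CUBIC) for p,x,y,w,h in((t,150,190,78,78),(s,205,235,78,78))])
cv2.imwrite("pics/c5.png",a)
E
```

```text
t 11.3 pos [615.7 293.1 100. ] yaw 1.716 Ry [ 0.001  0.    -1.   ] gap 27.5 F [ 0.8 -0.2 -0.2] j6 0.19
 tool delta units [-4.862  0.993  4.443]
 yaw err 1.2058601710509462  twist units (tool y down => -) -13.818139696828549
 delta after turn [2.414 1.    6.127]
```

View pics/c5.png

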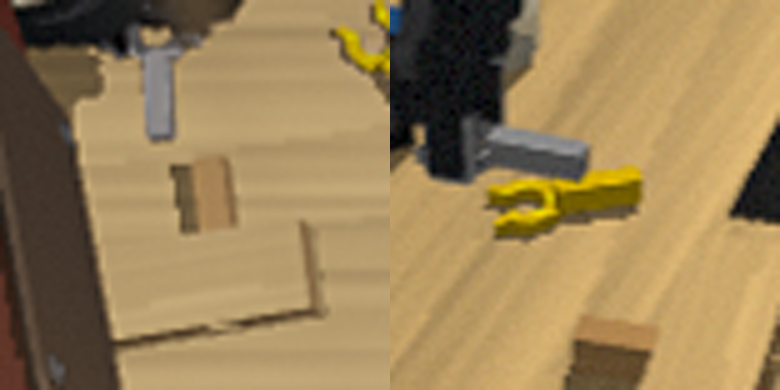

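Call:
play_rows([
  [20, -0.4, 0, 0.4, 0],
  [20, -0.7, 0, 0.64, 0],
  [20, -0.7, 0, 0.64, 0],
  [20, -0.7, 0, 0.64, 0],
  [20, -0.7, 0, 0.64, 0],
])

```text
t: 11.9
tool_pos: [515.3, 148.1, 97.4]
tcp_rot: [-0.462, -0.535, 0.535, 0.462]
force: [0.4, -0.7, -0.0]
finger_gap: 27.6
```

Call:
play_rows([
  [20, -0.7, 0, 0.64, 0.5],
  [20, -0.6, 0, 0.5, 0.8],
  [20, -0.3, 0, 0.3, 0.9],
  [20, 0, 0, 0, 0.9],
  [20, 0, 0, 0, 0.9],
])

```text
t: 12.4
tool_pos: [465.7, 79.0, 97.7]
tcp_rot: [-0.549, -0.445, 0.445, 0.549]
force: [0.8, 0.2, -0.7]
finger_gap: 27.8
```

Call:
play_rows([
  [20, 0, 0, 0, 0.9],
  [20, 0, 0, 0, 0.9],
  [20, 0, 0, 0, 0.9],
  [20, 0, 0, 0, 0.9],
  [20, 0, 0, 0, 0.9],
])

```text
t: 12.9
tool_pos: [466.0, 79.6, 97.5]
tcp_rot: [-0.625, -0.33, 0.33, 0.626]
force: [-0.2, 0.4, -0.9]
finger_gap: 27.9
```

Call:
play_rows([
  [20, 0, 0, 0, 0.9],
  [20, 0, 0, 0, 0.9],
  [20, 0, 0, 0, 0.9],
  [20, 0, 0, 0, 0.9],
  [20, 0, 0, 0, 0.9],
])

```text
t: 13.4
tool_pos: [466.0, 79.6, 97.5]
tcp_rot: [-0.678, -0.201, 0.202, 0.678]
force: [0.1, 1.1, -1.1]
finger_gap: 27.5
```

Call:
play_rows([
  [20, 0, 0, 0, 0.9],
  [20, 0, 0, 0, 0.9],
  [20, 0, 0, 0, 0.9],
  [20, 0, 0, 0, 0.9],
  [20, 0, 0, 0, 0],
])

```text
t: 13.9
tool_pos: [466.0, 79.6, 97.5]
tcp_rot: [-0.701, -0.094, 0.094, 0.701]
force: [0.2, -0.7, 0.2]
finger_gap: 27.5
```

```bash
python3 go.py 468 75 20 -0.22
```

```text
t 13.9 pos [466.   79.6  97.5] yaw 0.266 Ry [-0. -0. -1.] gap 27.5 F [ 0.2 -0.7  0.2] j6 1.32
 tool delta units [ 0.018  1.938 -0.123]
 yaw err -0.48591912274697524  twist units (tool y down => -) 5.568222983620215
 delta after turn [ 0.073  1.938 -0.101]
```

Call:
play_rows([
  [20, 0, 0, 0, 0.9],
  [20, 0, 0.3, 0, 0.9],
  [20, 0, 0.3, 0, 0.95],
  [20, 0, 0.4, 0, 0.95],
  [20, 0, 0.4, 0, 0.95],
])

```text
t: 14.4
tool_pos: [466.4, 79.6, 41.2]
tcp_rot: [0.705, -0.049, 0.049, -0.705]
force: [-0.1, -0.2, 0.5]
finger_gap: 27.6
```

Call:
play_rows([
  [20, 0, 0.4, 0, 0.95],
  [20, 0, 0.2, 0, 0],
  [20, 0, 0.1, 0, 0],
  [20, 0, 0.1, 0, 0],
  [20, 0, 0, 0, 0],
])

```text
t: 14.9
tool_pos: [466.6, 79.6, 9.7]
tcp_rot: [-0.703, 0.078, -0.078, 0.703]
force: [1.0, 0.7, -0.9]
finger_gap: 27.2
```

```bash
python3 go.py 468 75 2.5 -0.22; python3 - <<'E'
from h import *
t=cap("top"); s=cap("side")
a=np.hstack([cv2.resize(p["frame"][y:y+h,x:x+w,::-1],(390,390),interpolation=cv2.INTER_CUBIC) for p,x,y,w,h in((t,225,225,78,78),(s,270,225,78,78))])
cv2.imwrite("pics/c6.png",a)
E
```

```text
t 14.9 pos [466.6  79.6   9.7] yaw -0.22 Ry [ 0.  0. -1.] gap 27.2 F [ 1.   0.7 -0.9] j6 1.81
 tool delta units [ 0.06   0.18  -0.103]
 yaw err 0.00016001534496168368  twist units (tool y down => -) -0.0018336407847268873
 delta after turn [ 0.06   0.18  -0.103]
```

View pics/c6.png

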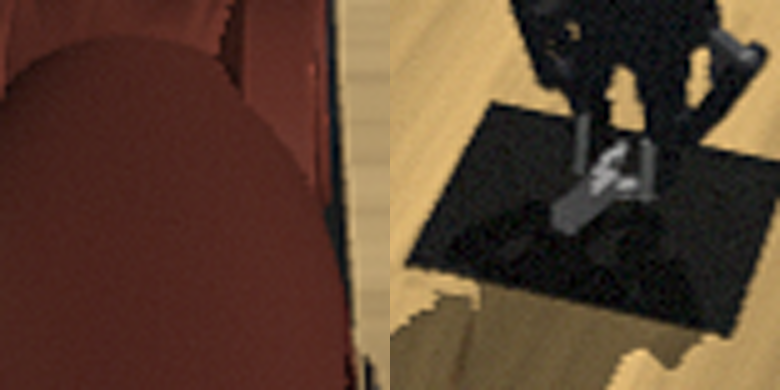

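Call:
play_rows([
  [20, 0, 0.08, 0, 0],
  [20, 0, 0.05, 0, 0],
  [20, 0, 0.03, 0, 0],
  [20, 0, 0.02, 0, 0],
  [20, 0, 0, 0, 0],
])

```text
t: 15.5
tool_pos: [466.5, 79.5, 2.4]
tcp_rot: [0.703, -0.078, 0.078, -0.703]
force: [-0.5, -0.4, -1.4]
finger_gap: 27.6
```

Call:
play_rows([
  [20, 0, 0.02, 0, 0],
  [20, 0, 0.02, 0, 0],
  [20, 0, 0, 0, 0],
])

```text
t: 15.8
tool_pos: [466.7, 79.5, 1.9]
tcp_rot: [0.703, -0.078, 0.078, -0.703]
force: [-5.3, -0.2, 18.2]
finger_gap: 27.6
```

Call:
play_rows([
  [20, 0, -0.03, 0, 0],
  [34, 0, 0, 0, 0],
  [44, 0, 0, 0, 0],
  [55, 0, 0, 0, 0],
  [55, 0, 0, 0, 0],
])

```text
t: 16.3
tool_pos: [466.4, 79.5, 2.0]
tcp_rot: [0.703, -0.078, 0.078, -0.703]
force: [0.5, 0.2, 0.2]
finger_gap: 55.3
```

Call:
play_rows([
  [55, 0, -0.4, 0, 0],
  [55, 0, -0.8, 0, 0],
  [55, 0, -1, 0, 0],
  [55, 0, -1, 0, 0],
  [55, 0, 0, 0, 0],
])

```text
t: 16.8
tool_pos: [469.7, 79.6, 134.7]
tcp_rot: [-0.702, 0.075, -0.081, 0.703]
force: [0.3, -0.1, 0.1]
finger_gap: 55.2
```

```bash
python3 go.py 466.6 79.5 2.5 -0.22; python3 - <<'E'
from h import *
t=cap("top"); s=cap("side")
for p in(s,t):
  for d in nets.regions_of(p,"clip"):
    b=d["bbox"]; w=unproj(p,[(b[0]+b[2])/2,(b[1]+b[3])/2],7)[0]
    if 390<w[0]<550 and 20<w[1]<170:
      r=cv2.minAreaRect(np.argwhere(d["mask"])[:,::-1].astype(np.float32))
      print(d["confidence"],b,unproj(p,cv2.boxPoints(r),6)[:,:2].round().tolist())
c=np.array([466.6,79.5]);a=np.array([-np.sin(.22),-np.cos(.22)]);n=np.array([np.cos(.22),-np.sin(.22)])
x,y,w,h=275,228,78,58; k=10
f=cv2.resize(s["frame"][y:y+h,x:x+w,::-1],None,fx=k,fy=k,interpolation=cv2.INTER_CUBIC)
for L in [(0,0),(-55,6),(-55,-6),(17,12.5),(17,-12.5),(-13,6),(-13,-6)]:
    u=proj(s,[*(c+a*L[0]+n*L[1]),2+(14 if L[0]<-10 else 7)])[0]; q=((u-[x,y]+.5)*k).astype(int); cv2.circle(f,tuple(map(int,q)),3,(0,0,255),-1)
cv2.imwrite("pics/c7.png",f)
E
```

```text
t 16.8 pos [469.7  79.6 134.7] yaw -0.222 Ry [ 0.008  0.    -1.   ] gap 55.2 F [ 0.3 -0.1  0.1] j6 1.81
 tool delta units [-0.1    3.304 -0.026]
 yaw err 0.001660928187012356  twist units (tool y down => -) -0.019032835038024703
 delta after turn [-0.075  3.305 -0.02 ]
0.5 [302.1, 255.1, 326.9, 277.1] [[503.0, 104.0], [469.0, 38.0], [444.0, 73.0], [478.0, 136.0]]
```

View pics/c7.png

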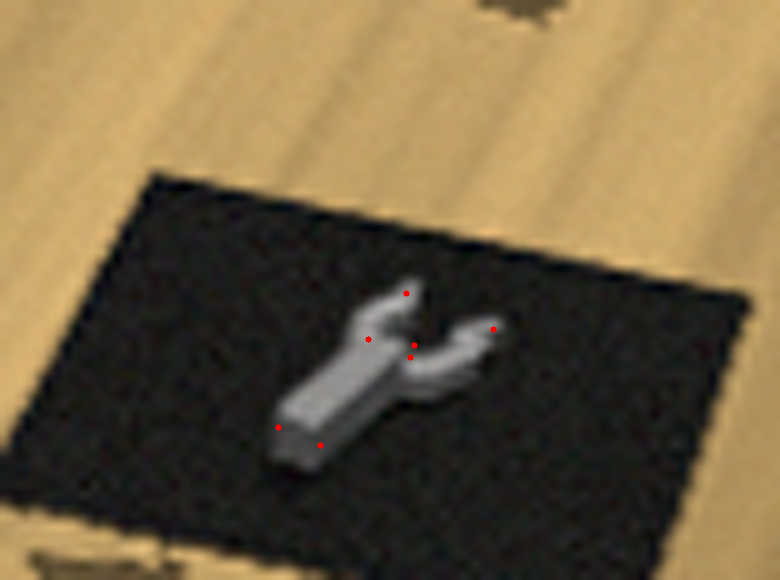

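```bash
python3 go.py 474.5 115.1 3.5 -0.22
```

```text
t 17.0 pos [465.8  79.5 129.2] yaw -0.222 Ry [-0.001 -0.    -1.   ] gap 54.7 F [-0.1 -0.5  0.2] j6 1.81
 tool delta units [0.021 3.143 0.917]
 yaw err 0.0017643509608875618  twist units (tool y down => -) -0.020217972727741736
 delta after turn [0.019 3.144 0.916]
```

Call:
play_rows([
  [45, 0.02, 0, 0.5, 0],
  [45, 0, 0.6, 0.42, 0],
  [45, 0, 0.8, 0, 0],
  [45, 0, 0.7, 0, 0],
  [45, 0, 0.5, 0, 0],
])

```text
t: 17.5
tool_pos: [473.2, 115.2, 23.1]
tcp_rot: [0.703, -0.08, 0.077, -0.702]
force: [-0.5, -0.0, 1.0]
finger_gap: 44.9
```

Call:
play_rows([
  [45, 0, 0.3, 0, 0],
  [45, 0, 0.1, 0, 0],
  [45, 0, 0.1, 0, 0],
  [45, 0, 0, 0, 0],
])

```text
t: 17.9
tool_pos: [475.6, 115.2, 6.2]
tcp_rot: [-0.703, 0.078, -0.078, 0.703]
force: [0.1, 0.3, 0.2]
finger_gap: 44.9
```

```bash
python3 go.py 474.5 115.1 3.5 -0.22
```

```text
t 17.9 pos [475.6 115.2   6.2] yaw -0.222 Ry [ 0. -0. -1.] gap 44.9 F [0.1 0.3 0.2] j6 1.88
 tool delta units [-0.026  0.068 -0.009]
 yaw err 0.0018135385539048698  twist units (tool y down => -) -0.020781621024601515
 delta after turn [-0.026  0.068 -0.009]
```

Call:
play_rows([
  [40, -0.02, 0.06, 0, 0],
  [30, 0, 0, 0, 0],
  [20, 0, 0, 0, 0],
  [13, 0, 0, 0, 0],
  [4, 0, 0, 0, 0],
])

```text
t: 18.4
tool_pos: [474.9, 115.5, 4.2]
tcp_rot: [-0.703, 0.078, -0.078, 0.703]
force: [-1.3, 0.6, 5.7]
finger_gap: 10.6
```

Call:
play_rows([
  [4, 0, 0, 0, 0],
  [4, 0, 0, 0, 0],
  [4, 0, 0, 0, 0],
])

```text
t: 18.7
tool_pos: [474.9, 115.5, 4.2]
tcp_rot: [-0.703, 0.078, -0.078, 0.703]
force: [-1.6, -0.4, 5.8]
finger_gap: 10.3
```

```bash
python3 go.py 474.5 115.1 100 -0.22
```

```text
t 18.7 pos [474.9 115.5   4.2] yaw -0.222 Ry [ 0.001  0.    -1.   ] gap 10.3 F [-1.6 -0.4  5.8] j6 1.88
 tool delta units [-0.006 -2.395 -0.01 ]
 yaw err 0.0017493561698285198  twist units (tool y down => -) -0.020046145079269013
 delta after turn [-0.007 -2.395 -0.011]
```

Call:
play_rows([
  [4, 0, -0.2, 0, 0],
  [4, 0, -0.6, 0, 0],
  [4, 0, -0.8, 0, 0],
  [4, 0, -0.8, 0, 0],
  [4, 0, -0.4, 0, 0],
])

```text
t: 19.2
tool_pos: [475.8, 115.6, 118.7]
tcp_rot: [-0.703, 0.077, -0.079, 0.703]
force: [0.7, -0.3, -0.2]
finger_gap: 10.5
```

```bash
python3 go.py 559.4 -101.5 110 -0.22
```

```text
t 19.2 pos [475.8 115.6 118.7] yaw -0.222 Ry [ 0.003  0.    -1.   ] gap 10.5 F [ 0.7 -0.3 -0.2] j6 1.88
 tool delta units [ 3.232  0.224 -4.834]
 yaw err 0.00166568393257438  twist units (tool y down => -) -0.01908733186785311
 delta after turn [ 3.225  0.219 -4.839]
```

Call:
play_rows([
  [4, 0.3, 0, -0.45, 0],
  [4, 0.5, 0, -0.75, 0],
  [4, 0.5, 0, -0.75, 0],
  [4, 0.5, 0, -0.75, 0],
  [4, 0.5, 0, -0.75, 0],
])

```text
t: 19.7
tool_pos: [534.4, -40.8, 116.4]
tcp_rot: [0.703, -0.078, 0.078, -0.703]
force: [-0.1, 0.5, 0.3]
finger_gap: 10.3
```

Call:
play_rows([
  [4, 0.5, 0.1, -0.75, 0],
  [4, 0.4, 0.1, -0.6, 0],
  [4, 0, 0, 0, 0],
  [4, 0, 0, 0, 0],
])

```text
t: 20.1
tool_pos: [556.9, -100.3, 107.8]
tcp_rot: [-0.703, 0.079, -0.078, 0.703]
force: [-0.2, -0.3, -1.3]
finger_gap: 10.1
```

```bash
python3 go.py 559.4 -101.5 85.7 -0.22; cat > v.py <<'E'
from h import *; import sys
from go import state
t=cap("top"); s=cap("side"); o,R=state(); P=o["tool_pos"]
a=-R[:,2]*-1 if 0 else R[:,2]
a=a if a[1]<0 else -a; n=R[:,0]
off=float(sys.argv[2]) if len(sys.argv)>2 else 40
c=P+a*off; c[2]-=2.2
m=np.array([535.44,-208.87,0]); d=m-c; print("ring est",c.round(1),"along",(d@a).round(1),"lateral",(d@n).round(1))
out=[]
for p,x,y,w,h in((s,280,150,65,78),(t,345,185,65,78)):
    k=6; f=cv2.resize(p["frame"][y:y+h,x:x+w,::-1],None,fx=k,fy=k,interpolation=cv2.INTER_CUBIC)
    L=[c-a*55+n*6+[0,0,14],c-a*55-n*6+[0,0,14],c+a*17+n*12.5+[0,0,7],c+a*17-n*12.5+[0,0,7]]
    for X in L: q=((proj(p,X)[0]-[x,y]+.5)*k).astype(int); cv2.circle(f,tuple(map(int,q)),2,(0,0,255),-1)
    for ang in np.arange(0,6.3,.4):
        q=((proj(p,m+[13*np.cos(ang),13*np.sin(ang),108])[0]-[x,y]+.5)*k).astype(int); cv2.circle(f,tuple(map(int,q)),1,(0,255,0),-1)
    out.append(f)
cv2.imwrite("pics/"+sys.argv[1],np.hstack(out))
E
python3 v.py c8.png
```

```text
t 20.1 pos [ 556.9 -100.3  107.8] yaw -0.223 Ry [-0.001  0.    -1.   ] gap 10.1 F [-0.2 -0.3 -1.3] j6 1.49
 tool delta units [ 0.067  0.552 -0.017]
 yaw err 0.00295194863254844  twist units (tool y down => -) -0.03382683959688806
 delta after turn [ 0.067  0.552 -0.017]
ring est [ 548.  -138.2  105.7] along 71.7 lateral 3.3
```

View pics/c8.png

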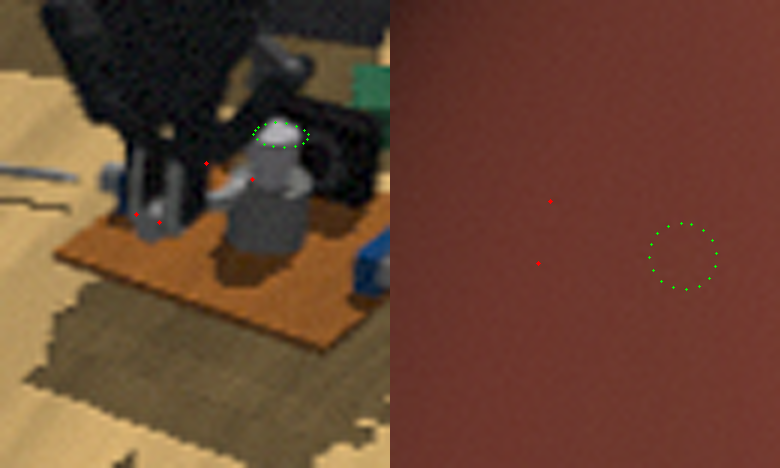

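Call:
play_rows([
  [4, 0.07, 0.3, 0, 0],
  [4, 0, 0.2, 0, 0],
  [4, 0, 0.05, 0, 0],
  [4, 0, 0, -0.3, 0],
  [4, 0, 0, -0.3, 0],
])

```text
t: 20.7
tool_pos: [554.5, -124.7, 85.7]
tcp_rot: [0.703, -0.078, 0.078, -0.703]
force: [0.2, 0.2, 0.4]
finger_gap: 10.4
```

Call:
play_rows([
  [4, 0, 0, -0.3, 0],
  [4, 0, 0, -0.2, 0],
  [4, 0, 0, 0, 0],
  [4, 0, 0, 0, 0],
])

```text
t: 21.1
tool_pos: [550.3, -143.9, 85.8]
tcp_rot: [-0.703, 0.078, -0.079, 0.703]
force: [-0.1, 0.5, -1.4]
finger_gap: 10.2
```

```bash
python3 v.py c9.png; python3 go.py 544.2 -169.8 85.7 -0.22
```

```text
ring est [ 541.6 -182.4   83.6] along 27.2 lateral -0.2
t 21.2 pos [ 550.4 -143.4   85.8] yaw -0.222 Ry [ 0.  0. -1.] gap 10.2 F [ 0.3 -0.7 -0.5] j6 1.41
 tool delta units [-0.005  0.001 -0.679]
 yaw err 0.0016342784450096293  twist units (tool y down => -) -0.01872745148965095
 delta after turn [-0.006  0.002 -0.679]
```

View pics/c9.png

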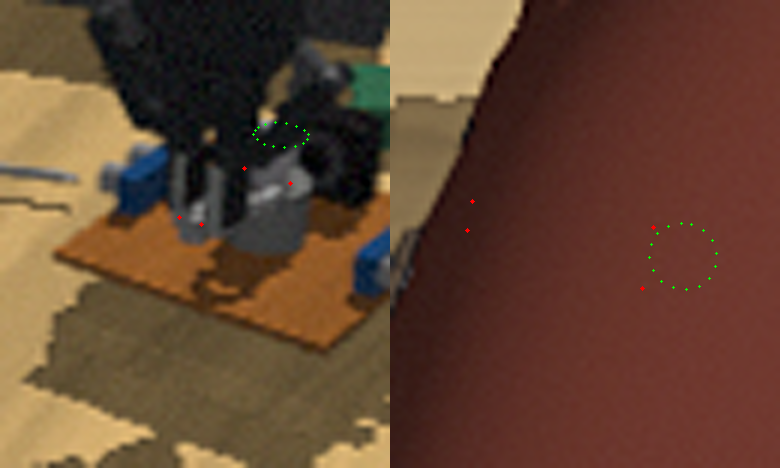

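Call:
play_rows([
  [4, 0, 0, -0.1, 0],
  [4, 0, 0, -0.1, 0],
  [4, 0, 0, -0.05, 0],
  [4, 0, 0, 0, 0],
])

```text
t: 21.6
tool_pos: [548.4, -153.5, 85.8]
tcp_rot: [-0.703, 0.078, -0.078, 0.703]
force: [0.9, 0.1, -0.5]
finger_gap: 10.2
```

Call:
play_rows([
  [4, 0, 0, -0.05, 0],
  [4, 0, 0, -0.05, 0],
  [4, 0, 0, 0, 0],
])

```text
t: 21.9
tool_pos: [547.9, -157.1, 85.8]
tcp_rot: [-0.703, 0.078, -0.079, 0.703]
force: [4.4, 3.3, -1.1]
finger_gap: 10.5
```

Call:
play_rows([
  [4, 0, 0, -0.05, 0],
  [4, 0, 0, -0.05, 0],
  [4, 0, 0, 0, 0],
])

```text
t: 22.2
tool_pos: [546.9, -161.0, 85.8]
tcp_rot: [-0.703, 0.078, -0.078, 0.703]
force: [2.9, 1.7, -1.0]
finger_gap: 9.9
```

Call:
play_rows([
  [4, 0.02, 0, -0.03, 0],
  [4, 0, 0, -0.05, 0],
  [4, 0, 0, 0, 0],
])

```text
t: 22.5
tool_pos: [546.5, -164.9, 85.8]
tcp_rot: [0.703, -0.078, 0.078, -0.702]
force: [3.2, 0.3, -1.6]
finger_gap: 10.6
```

Call:
play_rows([
  [4, 0, 0, -0.05, 0],
  [4, 0, 0, -0.05, 0],
  [4, 0, 0, 0, 0],
])

```text
t: 22.8
tool_pos: [545.8, -168.9, 85.8]
tcp_rot: [0.703, -0.078, 0.079, -0.703]
force: [4.0, -0.6, -1.0]
finger_gap: 10.0
```

Call:
play_rows([
  [4, 0, 0, -0.04, 0],
  [4, 0, 0, 0, 0],
])

```text
t: 23.0
tool_pos: [545.8, -169.5, 85.9]
tcp_rot: [-0.702, 0.078, -0.079, 0.703]
force: [6.2, 2.5, -0.4]
finger_gap: 10.0
```

Call:
play_rows([
  [4, 0, 0, -0.04, 0],
  [4, 0, 0, 0, 0],
])

```text
t: 23.2
tool_pos: [545.7, -169.8, 85.9]
tcp_rot: [-0.702, 0.077, -0.078, 0.704]
force: [6.0, 7.8, 1.1]
finger_gap: 10.0
```

Call:
play_rows([
  [4, 0.02, 0, -0.03, 0],
  [4, 0, 0, 0, 0],
])

```text
t: 23.4
tool_pos: [545.9, -170.0, 85.7]
tcp_rot: [-0.701, 0.077, -0.078, 0.705]
force: [6.5, 13.0, 3.2]
finger_gap: 9.9
```

Call:
play_rows([
  [4, 0, 0, -0.03, 0],
  [4, 0, 0, 0, 0],
])

```text
t: 23.6
tool_pos: [545.8, -170.0, 85.8]
tcp_rot: [-0.7, 0.077, -0.078, 0.706]
force: [7.7, 17.2, 3.9]
finger_gap: 10.3
```

Call:
play_rows([
  [4, 0, 0, -0.03, 0],
  [4, 0, 0, 0, 0],
])

```text
t: 23.8
tool_pos: [545.8, -170.1, 85.8]
tcp_rot: [-0.699, 0.077, -0.078, 0.706]
force: [8.8, 23.2, 4.0]
finger_gap: 10.5
```

Call:
play_rows([
  [4, 0, 0, 0.09, 0],
  [4, 0, 0, 0, 0],
])

```text
t: 24.0
tool_pos: [546.0, -169.9, 85.7]
tcp_rot: [-0.702, 0.078, -0.078, 0.704]
force: [4.8, 7.1, 1.6]
finger_gap: 9.9
```

Call:
play_rows([
  [4, 0, 0, 0.05, 0],
  [4, 0, 0, 0, 0],
])

```text
t: 24.2
tool_pos: [546.1, -169.5, 85.7]
tcp_rot: [0.703, -0.078, 0.078, -0.703]
force: [3.7, 1.6, 0.3]
finger_gap: 10.3
```

Call:
play_rows([
  [4, 0, 0, 0.05, 0],
  [4, 0, 0, 0, 0],
])

```text
t: 24.4
tool_pos: [546.2, -168.2, 85.7]
tcp_rot: [0.703, -0.079, 0.078, -0.702]
force: [0.6, -3.0, -0.4]
finger_gap: 10.4
```

Call:
play_rows([
  [4, 0, 0, -0.08, 0],
  [4, 0, 0, -0.04, 0],
  [4, 0, 0, 0, 0],
])

```text
t: 24.7
tool_pos: [546.0, -170.0, 85.7]
tcp_rot: [-0.701, 0.077, -0.078, 0.705]
force: [6.3, 11.4, 1.5]
finger_gap: 9.9
```

Call:
play_rows([
  [4, 0.02, 0.03, 0.04, 0],
  [4, 0, 0.02, 0, 0],
  [4, 0, 0, 0, 0],
])

```text
t: 25.0
tool_pos: [546.4, -170.1, 83.5]
tcp_rot: [-0.702, 0.078, -0.078, 0.703]
force: [2.8, 5.0, 2.4]
finger_gap: 9.9
```

Call:
play_rows([
  [10, 0, 0, 0, 0],
  [14, 0, 0, 0, 0],
  [22, 0, 0, 0, 0],
  [35, 0, 0, 0, 0],
  [35, 0, 0, 0, 0],
])

```text
t: 25.5
tool_pos: [546.3, -171.2, 83.6]
tcp_rot: [0.703, -0.078, 0.078, -0.703]
force: [-0.4, 0.3, 0.4]
finger_gap: 34.8
```

Call:
play_rows([
  [35, 0, -0.2, 0, 0],
  [35, 0, -0.5, 0, 0],
  [35, 0, -0.8, 0, 0],
  [35, 0, -1, 0, 0],
  [35, 0, -1, 0, 0],
])

```text
t: 26.0
tool_pos: [546.2, -170.9, 225.6]
tcp_rot: [0.703, -0.078, 0.078, -0.703]
force: [1.0, 0.2, -0.1]
finger_gap: 35.3
```

Call:
play_rows([
  [35, 0, 0, 0.9, 0],
  [35, 0, 0, 1, 0],
  [35, 0, 0, 1, 0],
  [35, 0, 0, 1, 0],
  [35, 0, 0, 1, 0],
])

```text
t: 26.5
tool_pos: [589.9, 21.7, 224.5]
tcp_rot: [0.703, -0.078, 0.079, -0.703]
force: [0.3, -0.7, 0.3]
finger_gap: 34.9
```

Call:
play_rows([
  [35, 0, 0, 1, 0],
  [35, 0, 0, 0.8, 0],
  [35, 0, 0, 0.4, 0],
  [35, 0, 0, 0, 0],
  [35, 0, 0, 0, 0],
])

```text
t: 27.0
tool_pos: [608.9, 105.4, 223.8]
tcp_rot: [0.703, -0.078, 0.078, -0.703]
force: [0.1, -0.5, -0.1]
finger_gap: 34.9
```

```bash
python3 - <<'E'
from h import *
t=cap("top"); s=cap("side"); out=[]
m=np.array([535.44,-208.87,0]);a=np.array([-.218,-.976,0]);n=np.array([.976,-.218,0])
for p,x,y,w,h in((s,283,150,80,60),(t,340,185,80,60)):
    k=9 if p is s else 9; k=5*2 if 0 else 5
    f=cv2.resize(p["frame"][y:y+h,x:x+w,::-1],(400,300),interpolation=cv2.INTER_CUBIC); g=f.copy()
    c=m+[0,0,81]
    for X in [c-a*55+n*6+[0,0,14],c-a*55-n*6+[0,0,14],c+a*17+n*12.5+[0,0,7],c+a*17-n*12.5+[0,0,7],c-n*17+[0,0,7],c+n*17+[0,0,7]]:
        q=((proj(p,X)[0]-[x,y]+.5)*5).astype(int); cv2.circle(g,tuple(map(int,q)),2,(0,0,255),-1)
    out.append(np.vstack([f,g]))
cv2.imwrite("pics/c10.png",np.hstack(out)); print(sensors.get_obs()["tool_pos"],sensors.get_obs()["force"])
E
```

```text
[608.91939312 104.69653552 223.88618309] [-0.17644803  0.12948108 -0.58678492]
```

View pics/c10.png

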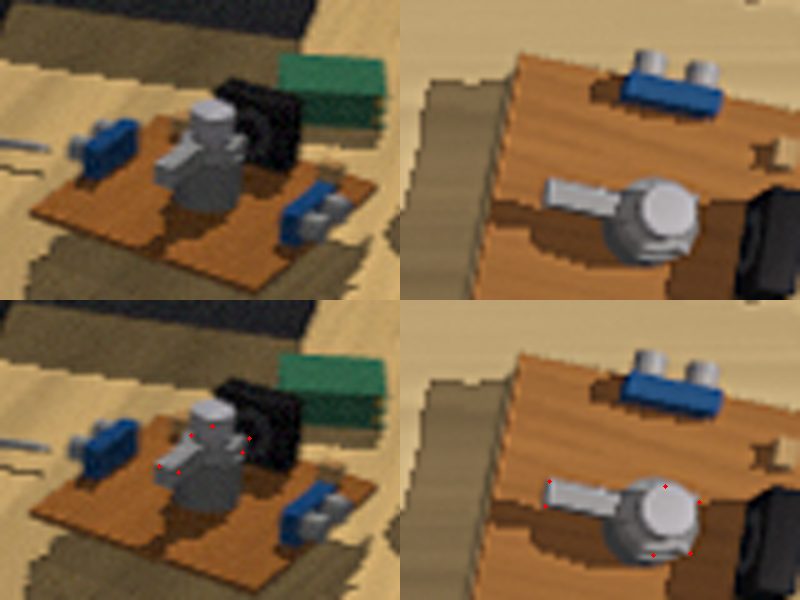

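```bash
python3 -c "
from rig import workorder
print(workorder.close_job())"
```

```text
the job is handed in; nothing more can be done
None
```

The clip appears fully home in the groove round the mast, and I handed the job in at about 27 s on the robot's clock; the hand-in gives no verdict.

- **Platform:** I pressed it down with closed fingers until it stopped at 51 mm, taking about 22 N.
- **Clip from rack to mat:** I drew the larger clip about 68 mm straight out of the rack, turned it, laid it flat on the mat and let go.
- **Clip into groove:** I took it by its tab and pressed it into the groove from the +y side. After first contact it moved about 13 mm, then stopped hard at 23 N. A light pull back met 3 N of resistance, so I pushed it home again, lowered it onto the hub and released it.

**Last check:** in both camera views the tab, ring and lips lie within about 1 to 2 mm of where a fully seated clip should be. The platform is down and the gripper is clear, with force readings near zero.

**What did not match or was not checked:**
- The finger opening read less than the listed sizes: about 28 mm on the 34 mm ring and 10 mm on the 12 mm tab.
- I saw no distinct 8 to 10 N peak as the jaws passed the neck, only a rise at the final stop.
- The sideways force during insertion stayed between 3 and 9 N.
- I did not look at the small clip or the other bench items again at the end. I never handled them, and no move met unexpected force.

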